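# Lay a place for a boiled-egg breakfast

## Robot

A 6-joint arm with a two-finger parallel gripper is mounted at the origin on the work surface; the furniture and walls round the work are solid. World frame = base frame: x ahead of the robot, y to its left, z up, the work surface at z = 0. Lengths are in m, angles in rad, forces in N, time in s.
With the tool pointing down it reaches from about 0.35 to 0.975 m from the base axis. Payload 4.9 kg.
Tool frame: the origin (TCP) lies where the fingers leave the gripper's body, on its centre line; the fingertips stand 73 mm ahead of it and the grasp point (between the pads) lies 54 mm ahead of it; z points along the fingers, y is the direction in which the jaws open and shut (so a half turn about z gives the same grasp; the last joint's range is limited). The gripper opens to 85 mm and grips with 20 to 120 N. Pads are 22 mm wide; open, the fingers measure 114 mm over their backs; the gripper's body (76 mm by 85 mm) begins 54 mm behind the grasp point. The pads swing forward as they close: fully open they stand 13 mm farther back than shut.
Start: joints at [-1.452, 0.053, 1.613, -0, 1.476, -0.119], TCP at [0.147, -0.607, 0.304] pointing down, gripper open.
Joint ranges: [-3.01, 3.01], [-1.01, 2.22], [0.06, 2.58], [-1.02, 4.17], [0.09, 2.62], [-3.14, 3.14]. Speed limits (rad/s): [2.57, 2.57, 3.14, 3.14, 3.14, 3.14].

## Interface

Orientations are given as a rotation vector (axis times angle).
In Python, from station import monitor, vision, workorder gives the robot as it stands.
- The arm moves only by the tool arm_command, never from a script. Its argument "rows" is text: rows parted by semicolons, each of 6 numbers parted by spaces: the shift along the world's x, y, z in mm, then the turn, a rotation vector about the world's x, y, z in degrees. In form: tx ty tz wx wy wz; .... A call has 1 to 12 rows; each row is the pose to reach, as a shift and turn from the pose measured when the call began; what a row does not reach only later rows make up. A row lasts 1/8 s, in which the tool goes at most 62.5 mm and 10.7 degrees, less where a joint would pass 70% of its speed; a pose out of reach is approached as far as the arm can. A call with a gripper value outside its range is refused whole. "jaw" is the opening, from 0 (shut) to 1 (fully open), set as the call begins (left out, the last holds). The fingers move at their own pace and stop on an object; "squeeze" is the grip in N (left out, the last holds). Time passes only in rows, so rows that repeat a pose let the fingers close. It gives the time, the measured TCP pose, the force and the opening at its end, in the units of the state.
- monitor.get_obs(): the state, without advancing time (a new reading comes with each control period).
- vision.get_image(name): name is "scene" or "top"; returns a dict with "frame" (480x640x3 uint8, red, green, blue), "vfov" (degrees; the focal length in pixels is half the picture's height over the tangent of half this angle, whatever the lens; pixels are square), "cx", "cy" (the principal point, pixels), "R" (3x3) and "t" (3): a world point X has camera coordinates R X + t. Camera axes: x right, y down, z forward; pixel columns grow to the right and rows downward; lengths in m; the calibration is good to about 2 mm. A picture is of the moment at which its call begins. There is no depth.
- workorder.finish_job(): hands the job in, once; it reports no verdict.
The state is a dict: "t": time; "q": joint angles; "dq": joint speeds; "effort": joint torques, N m; "tool_pos": TCP position; "tool_rot": TCP orientation; "contact_force": force on the tool from outside, world axes, zero at the start; "wrist_torque": the same for the moment, N m; "opening": finger opening in m.
Only numpy, scipy, OpenCV 4.12 (cv2) and the standard library are available. Lean on these libraries where they do the work, as an engineer would, in place of code of your own. Each camera call takes 0.05 s, during which the arm holds its last target. There are 200 camera calls.

## Task

Lay one breakfast place around the plate, seen from your end of the table: stand the egg cup in the middle of the plate and set the egg upright in it; lay the teaspoon to the right of the plate, level with the plate's middle and pointing straight away from you with its handle towards you; stand the empty white cup behind the teaspoon, in line with it, with the cup's handle to the right; and stand the shorter of the two wooden mills (the salt) straight behind the plate. Leave a gap of about two fingers (35 mm) each time: plate rim to teaspoon, teaspoon tip to cup, plate rim to salt mill. Do not drop the egg, and leave the big spoon where it is.

Things in the scene. Friction and masses are not known exactly. Their poses are not given: they have to be found in the camera images.
- plate: round white breakfast plate, 160 mm across and 16 mm high at the rim; it does not move. Origin under its centre on the table; x points away from the robot, y to the left as seen from the robot, z up. Its flat middle, where the egg cup goes, is 5 mm above the table.
- egg_cup_center (a point): white porcelain egg cup, 62 mm high, loose. The point is on its axis, half-way up (31 mm above its foot); z up. Foot 42 mm across, stem 15 mm; round bowl 43 mm across outside over its top 15 mm, its mouth 37 mm across inside. Weighs about 90 g.
- egg_center (a point): brown hen's egg, 57 mm high, 44 mm across at its widest, which is 22 mm above its lower end; starts standing blunt end down in a hole of the egg stand. The point is half-way up (28.5 mm above its lower end) on its axis; z points to its pointed end. In the egg cup, as in the stand, it rests on the edge of the hole and sinks 10 mm below it, so its lower end comes to rest 52 mm above the egg cup's foot.
- egg_stand: round wooden egg stand, 116 mm across, its base 12 mm high, with three raised collars 43 mm across outside whose tops are 26 mm above the table; only one holds an egg. It does not move. Origin under its centre; the holes lie 31 mm from its axis, the egg's along its x.
- teaspoon_center (a point): the small steel teaspoon lying flat, 134 mm long, 27 mm wide at the bowl and up to 12 mm high. It grips like a flat wedge, 20 mm wide and 12 mm high at its middle and narrowing to 10 mm at the handle end. The point is at its middle, 6 mm above the table; x runs along it from the handle end to the bowl end (tip), z up. Pick it across its middle with the fingertips just above the table.
- cup_center (a point): empty plain white cup with one handle, 67 mm high, loose. The point is on the axis of the round body, half-way up (33.5 mm above the table). The body is 60 mm across at the rim, about 50 mm at the foot; the handle sticks out towards -y to 50 mm from the axis, so grasp the body along x. z up. Wanted with -y to the right.
- salt_center (a point): salt mill: the shorter of the two turned wooden mills, 110 mm high, 58 mm across at the foot and about 50 mm across from half-way up to the head (99 mm up), small knob on top. The point is on its axis, half-way up (55 mm above the table); z up. The taller one, 150 mm high, stands fixed at the back left by the kettle and is not wanted.
- dinner_spoon_center (a point): the big steel spoon, 194 mm long, 39 mm wide, lying near the right edge of the table: a bystander to be left where it is. The point is at its middle, 8 mm above the table; x runs along it.
Things that resemble listed ones, but are neither listed nor needed, are in the scene too. What is shaped like the part that bears salt_center but green is not meant.

How it is judged:
At the end, for the whole second after the job is handed in: Egg cup upright within 12 mm of the plate centre, egg in it; teaspoon within 20 mm and 8 deg, cup within 20 mm of the teaspoon line, handle right within 25 deg, salt within 15 mm of straight behind; gaps about 10 to 60 mm; all released and still, big spoon unmoved (horizontal distance between egg_cup_center and plate below 0.012 m and z of egg_cup_center in the frame of plate between 0.033 and 0.041 m and angle between each of egg_cup_center, cup_center, salt_center's own z axis and vertical below 0.08 rad and horizontal distance between egg_center and egg_cup_center below 0.008 m and z of egg_center in the frame of egg_cup_center between 0.042 and 0.054 m and angle between egg_center's own z axis and vertical below 0.35 rad and y of teaspoon_center in the frame of plate between -0.155 and -0.105 m and x of teaspoon_center in the frame of plate between -0.02 and 0.02 m and angle between the x axis of teaspoon_center and the x axis of plate, either way round below 0.15 rad and y of plate in the frame of teaspoon_center above 0.08 m and height (world z) of teaspoon_center below 0.014 m and x of cup_center in the frame of teaspoon_center between 0.105 and 0.16 m and y of cup_center in the frame of teaspoon_center between -0.02 and 0.02 m and height (world z) of cup_center below 0.038 m and angle between the y axis of cup_center and the y axis of plate, either way round below 0.44 rad and y of plate in the frame of cup_center above 0 m and x of salt_center in the frame of plate between 0.118 and 0.17 m and y of salt_center in the frame of plate between -0.015 and 0.015 m and height (world z) of salt_center below 0.06 m and linear speed of each of egg, egg_cup, teaspoon, cup, salt_mill below 0.01 m/s); the robot touches nothing.
It fails at once if the egg is dropped on to the table (height (world z) of egg_center below 0.032 m).
It fails at once if the big spoon is pushed 20 mm or more from its place (distance of dinner_spoon_center from where it was at the start of the episode above 0.02 m).
It also fails if it takes over 122 s, if anything falls off the work surface, if the arm or the gripper's body presses on something with over 40 N, if the wrist force passes 120 N, or if a joint passes its speed limit or range.

## Working session

There is one attempt and no reset: what is moved stays moved. The work goes in short steps, Python scripts to look and compute and a tool call to move; the robot and the scene stay as the last step left them, time stands still between calls to the robot, and variables do not carry over. Pictures are saved under pics/ and viewed, about 12 in all and at most 16, crops included, and the job is handed in when it is done.

Besides the shell and the picture viewer there is one more tool, called by a JSON object that holds its "op" and its "data", one argument or row to a line. arm_command: Moves the arm, as the interface text tells. Its arguments: {"type":"object","properties":{"rows":{"type":"string"},"jaw":{"type":"number"},"squeeze":{"type":"number"}},"required":["rows"]}

```bash
mkdir -p pics; cat > h.py <<'E'
import numpy as np, cv2
from station import monitor, vision, workorder
def grab(n,fn):
    d=vision.get_image(n); cv2.imwrite(f'pics/{fn}.png',cv2.cvtColor(d['frame'],cv2.COLOR_RGB2BGR)); np.save(f'pics/{fn}.npy',d,allow_pickle=True); return d
def ld(fn): return np.load(f'pics/{fn}.npy',allow_pickle=True).item()
def F(d): return d['frame'].shape[0]/2/np.tan(np.radians(d['vfov'])/2)
def pt(d,u,v,z):
    f=F(d);R=np.array(d['R']);t=np.array(d['t']);c=-R.T@t
    r=R.T@np.array([(u-d['cx'])/f,(v-d['cy'])/f,1]);return (c+r*(z-c[2])/r[2]).round(4)
def px(d,X):
    p=np.array(d['R'])@np.array(X)+np.array(d['t']);return (F(d)*p[:2]/p[2]+[d['cx'],d['cy']]).round(1)
def crop(fn,u0,v0,u1,v1,s,out):
    cv2.imwrite(f'pics/{out}.png',cv2.resize(cv2.imread(f'pics/{fn}.png')[v0:v1,u0:u1],None,fx=s,fy=s,interpolation=cv2.INTER_CUBIC))
E
python3 - <<'E'
from h import *
for n in('scene','top'):
    d=grab(n,n+'0');print(n,d['vfov'],d['cx'],d['cy'],-np.array(d['R']).T@d['t'],np.array(d['R']).round(2).tolist())
print(monitor.get_obs())
E
```

```text
scene 53.71112145709249 318.4353004522224 240.6854034663321 [-0.03397624 -0.59830555  0.44923989] [[0.72, -0.7, -0.01], [-0.29, -0.29, -0.91], [0.63, 0.66, -0.41]]
top 43.88673072210352 327.0000926538307 236.22887678417908 [ 0.30704609 -0.01277836  1.4890237 ] [[0.0, -1.0, 0.01], [-0.99, -0.0, -0.15], [0.15, -0.01, -0.99]]
{'t': 0.1, 'q': array([-1.45200519e+00,  5.32907780e-02,  1.61419242e+00,  1.63167666e-05,
        1.47600071e+00, -1.19020618e-01]), 'dq': array([-8.18998267e-04, -1.91205178e-03, -4.31980932e-03, -9.90045839e-05,
        4.58783123e-04, -1.21777780e-04]), 'effort': array([ 7.96509339e-04, -3.94902527e+01, -3.71361673e+01, -1.06565162e-04,
        3.89734312e-03, -6.40576147e-06]), 'tool_pos': array([ 0.14717372, -0.60696975,  0.30276453]), 'tool_rot': array([-3.11753233e+00, -3.72447412e-01, -2.58382560e-05]), 'contact_force': array([ 0.69343765,  0.70773882, -0.20749682]), 'wrist_torque': array([ 0.00113477,  0.00278014, -0.01105313]), 'opening': 0.08552902879689703}
```

View pics/scene0.png

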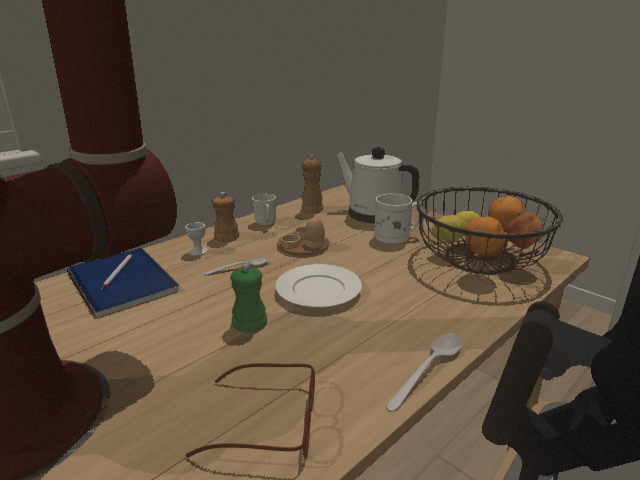

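View pics/top0.png

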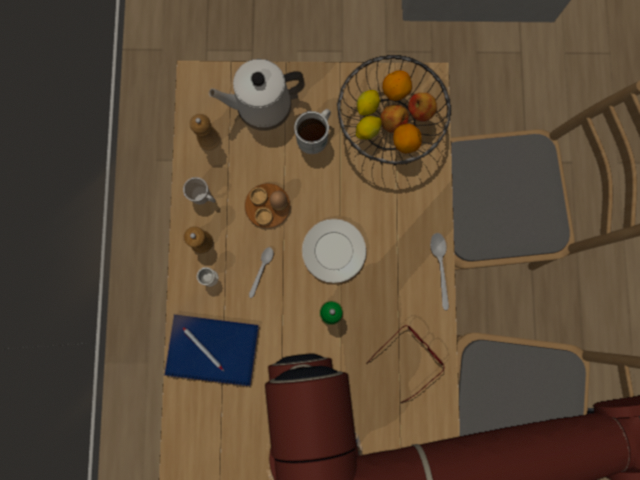

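The top picture shows:
- **Mills:** brown at (201,123), which is the tall one by the kettle; brown at (196,237), shorter; green at (331,313), excluded. The salt is (196,237).
- **Cups:** the plain empty cup at (196,189) is wanted. The mug with coffee at (312,132) is not.
- **Spoons:** the small one at (262,272) is the teaspoon. The big one at (440,270) stays.
- **Other:** egg cup (207,277), egg (278,200), plate (334,251).

I'll confirm these in enlarged crops.

```bash
python3 - <<'E'
from h import *
crop('top0',170,165,300,307,4.2,'c1'); crop('scene0',170,180,370,320,4,'c2')
d=ld('top0'); print('plate',pt(d,334,251,.016)); 
E
```

```text
plate [ 0.4943 -0.0514  0.016 ]
```

View pics/c1.png

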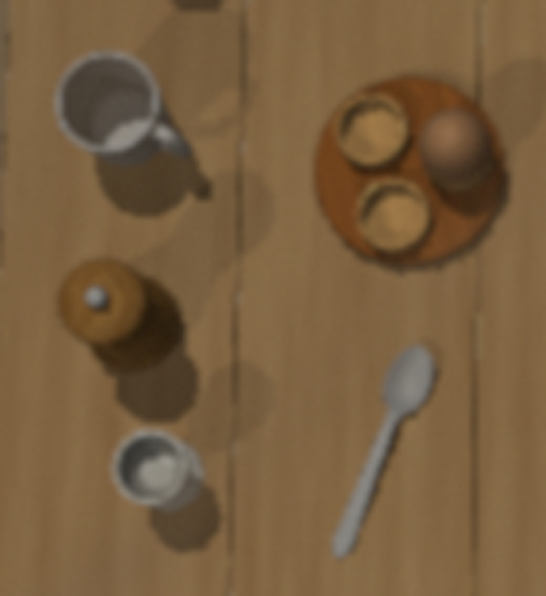

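View pics/c2.png

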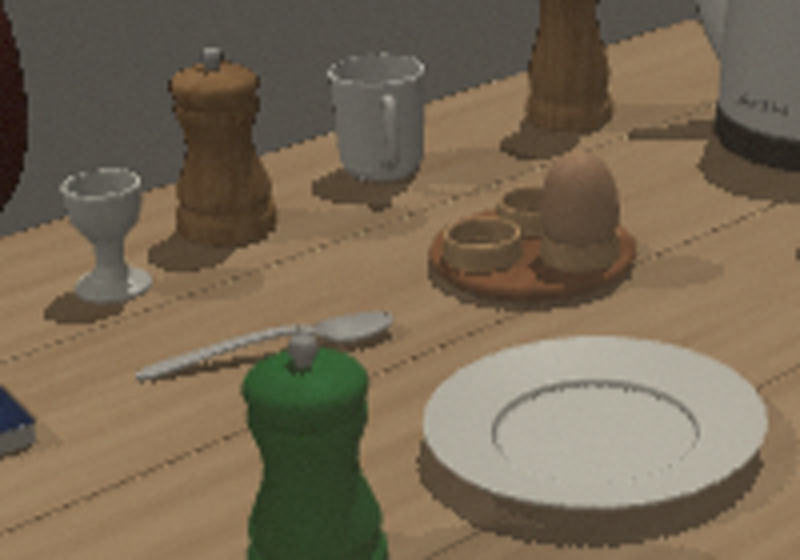

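```bash
python3 - <<'E'
from h import *
T=ld('top0');S=ld('scene0')
def a(n,u,v,z,us=None,vs=None,zs=None):
    print(n,pt(T,170+u/4.2,165+v/4.2,z)[:2],pt(S,170+us/4,180+vs/4,zs or z)[:2] if us else '')
a('cup rim',109,103,.067,377,70); a('cup handle',176,143,.045,390,130,.04)
a('salt knob',97,297,.107,211,53);a('salt head',102,300,.09); a('eggcup',156,467,.062,101,186)
a('eggcup foot',156,467,.062,113,285,.003)
a('tip',420,345,.006,392,320);a('handle',340,556,.004,138,376);
a('stand',411,172,.012);a('c1',373,132,.026);a('c2',394,217,.026,482,240);a('egg',456,148,.045,580,153,.073)
f=T['frame'].astype(int)
for nm,d,b,z in(('top',T,(295,210,375,290),.016),):
    g=d['frame'][b[1]:b[3],b[0]:b[2]].astype(int); m=((g.max(2)-g.min(2)<40)&(g.min(2)>100)).astype('uint8')
    c=max(cv2.findContours(m,0,1)[0],key=cv2.contourArea); e=cv2.fitEllipse(c); print(e,pt(d,e[0][0]+b[0],e[0][1]+b[1],z))
print('plate scene',pt(S,318.7,285.5,.016), pt(S,424/4+170,285,.016),pt(S,767/4+170,285,.016),pt(S,318.7,180+338/4,.016),pt(S,318.7,180+505/4,.016))
print('dinner',pt(T,438,237,.01),pt(T,445,306,.005),'green',pt(T,331,313,.1),'mug',pt(T,312,132,.09))
E
```

```text
cup rim [0.6375 0.2863] [0.6389 0.2881]
cup handle [0.6188 0.2509] [0.6232 0.258 ]
salt knob [0.5176 0.2807] [0.5205 0.2852]
salt head [0.5185 0.2815] 
eggcup [0.4267 0.2533] [0.4266 0.2557]
eggcup foot [0.4267 0.2533] [0.4271 0.2567]
tip [0.5047 0.1089] [0.5048 0.1107]
handle [0.3792 0.1542] [0.3793 0.1543]
stand [0.6088 0.1155] 
c1 [0.6301 0.1373] 
c2 [0.5786 0.1239] [0.5761 0.1202]
egg [0.6166 0.0864] [0.6208 0.0891]
((38.47092056274414, 40.13616180419922), (62.46977233886719, 63.27429962158203), 99.22705078125) [ 0.4964 -0.0501  0.016 ]
plate scene [ 0.4932 -0.0529  0.016 ] [0.4387 0.0038 0.016 ] [ 0.5506 -0.1073  0.016 ] [0.5519 0.0074 0.016 ] [ 0.4438 -0.1036  0.016 ]
dinner [ 0.5315 -0.3135  0.01  ] [ 0.359  -0.3273  0.005 ] green [ 0.339  -0.0422  0.1   ] mug [0.7773 0.0042 0.09  ]
```

{"op": "arm_command", "data": {
  "rows": "303 257 0 0 0 0; 303 257 0 0 0 0; 303 257 0 0 0 0; 303 257 0 0 0 0; 303 257 0 0 0 0; 303 257 0 0 0 0; 303 257 0 0 0 0; 303 500 0 0 0 0; 303 500 0 0 0 0; 303 500 0 0 0 0; 303 500 0 0 0 0; 303 600 0 0 0 0",
  "jaw": 1
}}

```text
t: 1.6
tool_pos: [0.4496, -0.0428, 0.3024]
tool_rot: [-3.118, -0.371, -0.0]
contact_force: [0.7, 1.0, -0.8]
opening: 0.0855
```

{"op": "arm_command", "data": {
  "rows": "-10 150 0 0 0 0; -10 150 0 0 0 0; -10 150 0 0 0 0; -23 297 0 0 0 0; -23 297 0 0 0 0; -23 297 0 0 0 0; -23 297 -60 0 0 0; -23 297 -110 0 0 0; -23 297 -110 0 0 0; -23 297 -110 0 0 0"
}}

```text
t: 2.85
tool_pos: [0.4275, 0.2545, 0.1942]
tool_rot: [-3.117, -0.371, -0.003]
contact_force: [-0.5, -0.8, 0.5]
opening: 0.0854
```

```bash
python3 - <<'E'
from h import *
grab('scene','s1'); crop('s1',120,90,320,240,4,'s1c')
E
```

```text
(no output)
```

View pics/s1c.png

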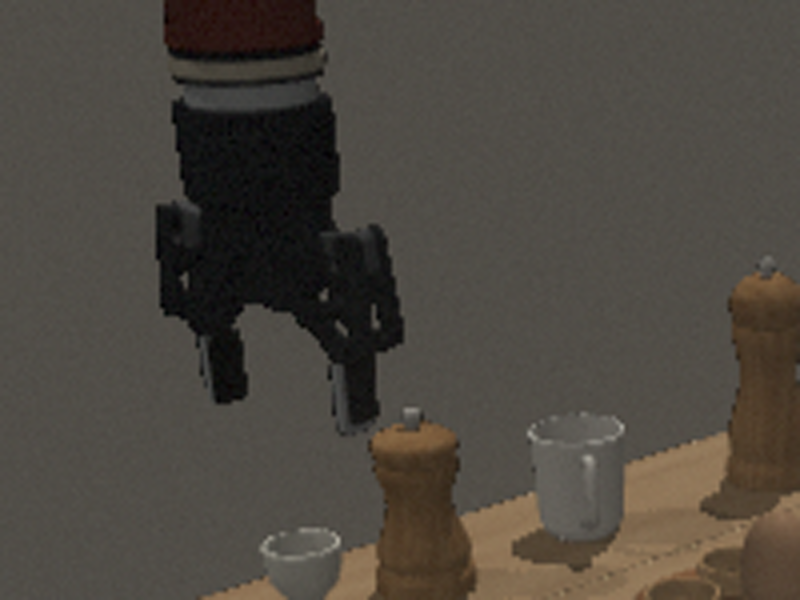

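The open fingertips (about (205,190) and (210,197) in the full picture) straddle the egg cup's axis (rim centre at about (195,227)). I'll descend and close.

{"op": "arm_command", "data": {
  "rows": "0 0 -40 0 0 0; 0 0 -80 0 0 0; 0 0 -88 0 0 0; 0 0 -88 0 0 0; 0 0 -88 0 0 0"
}}

```text
t: 3.52
tool_pos: [0.4297, 0.2553, 0.1098]
tool_rot: [-3.115, -0.37, -0.013]
contact_force: [0.4, 0.4, 0.7]
opening: 0.0855
```

{"op": "arm_command", "data": {
  "rows": "0 0 0 0 0 0; 0 0 0 0 0 0; 0 0 0 0 0 0; 0 0 0 0 0 0; 0 0 0 0 0 0; 0 0 0 0 0 0; 0 0 0 0 0 0; 0 0 0 0 0 0",
  "jaw": 0,
  "squeeze": 30
}}

```text
t: 4.53
tool_pos: [0.4304, 0.2557, 0.1109]
tool_rot: [-3.115, -0.37, -0.016]
contact_force: [-1.0, 0.5, 5.5]
opening: 0.0398
```

{"op": "arm_command", "data": {
  "rows": "0 0 20 0 0 0; 0 0 60 0 0 0; 0 0 100 0 0 0; 0 0 120 0 0 0; 0 0 120 0 0 0; 0 0 120 0 0 0"
}}

```text
t: 5.28
tool_pos: [0.4296, 0.2553, 0.229]
tool_rot: [-3.116, -0.37, -0.012]
contact_force: [0.7, 0.3, -1.9]
opening: 0.0398
```

```bash
python3 - <<'E'
from h import *
grab('scene','s2'); crop('s2',120,90,320,240,4,'s2c')
E
```

```text
(no output)
```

View pics/s2c.png

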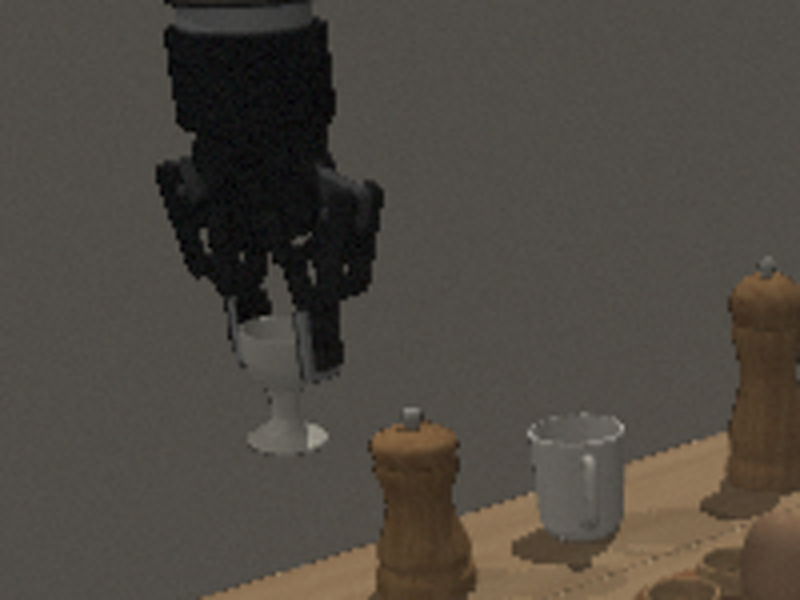

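The egg cup hangs upright in the jaws: rim at about (189,171), foot at about (192,199) in the full picture.

```bash
python3 - <<'E'
from h import *
S=ld('s2');print(pt(S,192,199.25,.120),pt(S,188.75,171.25,.180))
T=grab('top','t2');crop('t2',150,215,310,335,5,'t2c')
E
```

```text
[0.4315 0.2644 0.12  ] [0.4327 0.2658 0.18  ]
```

{"op": "arm_command", "data": {
  "rows": "15 -50 0 0 0 0; 25 -100 0 0 0 0; 35 -150 0 0 0 0; 45 -200 0 0 0 0; 55 -250 0 0 0 0; 65 -285 0 0 0 0; 70 -305 0 0 0 0; 70 -305 -30 0 0 0; 70 -305 -60 0 0 0; 70 -305 -85 0 0 0; 70 -305 -90 0 0 0; 70 -305 -90 0 0 0"
}}

```text
t: 6.88
tool_pos: [0.4995, -0.0494, 0.1387]
tool_rot: [-3.115, -0.371, -0.01]
contact_force: [0.9, -0.5, -1.9]
opening: 0.0399
```

```bash
python3 - <<'E'
from h import *
grab('scene','s3'); crop('s3',230,180,390,300,5,'s3c')
print(monitor.get_obs()['tool_pos'])
E
```

```text
[ 0.50005447 -0.04955625  0.1395163 ]
```

View pics/s3c.png

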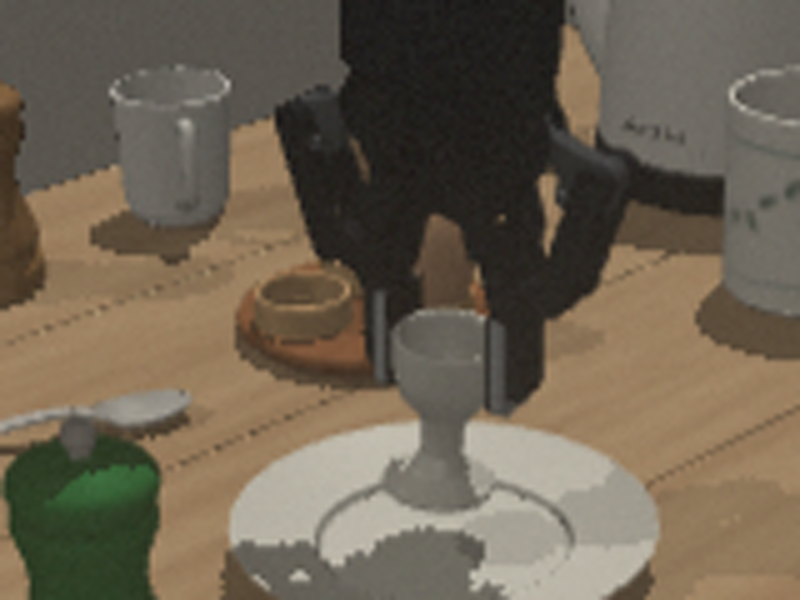

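Foot centre is at about (318,277) and plate centre at about (319,285) in the full picture, so they line up. I'll lower and release.

{"op": "arm_command", "data": {
  "rows": "0 0 -10 0 0 0; 0 0 -18 0 0 0; 0 0 -22 0 0 0; 0 0 -23 0 0 0; 0 0 -23 0 0 0"
}}

```text
t: 7.55
tool_pos: [0.5001, -0.0496, 0.1166]
tool_rot: [-3.116, -0.371, -0.013]
contact_force: [0.1, 0.4, -0.7]
opening: 0.0396
```

```bash
python3 - <<'E'
from h import *
o=monitor.get_obs();print(o['tool_pos'],o['contact_force'])
S=ld('s3');print(pt(S,230+440/5,180+487/5,.027),pt(S,230+440/5,180+330/5,.090),px(S,[.4955,-.051,.016]))
E
```

```text
[ 0.50012869 -0.04957682  0.1165576 ] [ 0.09177699  0.35691024 -0.71694269]
[ 0.4998 -0.0443  0.027 ] [ 0.5015 -0.0432  0.09  ] [318.9 284.7]
```

{"op": "arm_command", "data": {
  "rows": "0 0 0 0 0 0; 0 0 0 0 0 0; 0 0 0 0 0 0; 0 0 0 0 0 0; 0 0 0 0 0 0; 0 0 0 0 0 0",
  "jaw": 0.8
}}

```text
t: 8.3
tool_pos: [0.5001, -0.0496, 0.1166]
tool_rot: [-3.116, -0.371, -0.013]
contact_force: [-0.4, 0.1, -0.1]
opening: 0.0682
```

{"op": "arm_command", "data": {
  "rows": "0 0 30 0 0 0; 0 0 80 0 0 0; 0 0 120 0 0 0; 0 0 140 0 0 0; 20 333 140 0 0 0; 20 333 140 0 0 0; 20 333 140 0 0 0; 20 333 140 0 0 0; 20 333 140 0 0 0; 20 333 140 0 0 0; 20 333 140 0 0 0; 20 333 140 0 0 0",
  "jaw": 1
}}

```text
t: 9.8
tool_pos: [0.5201, 0.2821, 0.2559]
tool_rot: [-3.117, -0.369, -0.011]
contact_force: [0.3, 0.3, 0.6]
opening: 0.0855
```

```bash
python3 - <<'E'
from h import *
S=grab('scene','s4');T=grab('top','t4')
a=cv2.resize(cv2.imread('pics/s4.png')[205:315,250:380],None,fx=4,fy=4,interpolation=2)
b=cv2.resize(cv2.imread('pics/t4.png')[205:295,290:380],None,fx=5,fy=5,interpolation=2)
h=max(a.shape[0],b.shape[0]);o=np.zeros((h,a.shape[1]+b.shape[1]-170,3),'uint8');o=np.zeros((h,970,3),'uint8');o[:a.shape[0],:520]=a;o[:b.shape[0],520:970]=b
cv2.imwrite('pics/c4.png',cv2.resize(o,None,fx=.8,fy=.8)); print(monitor.get_obs()['tool_pos'])
E
```

```text
[0.52029979 0.28183991 0.25633292]
```

View pics/c4.png

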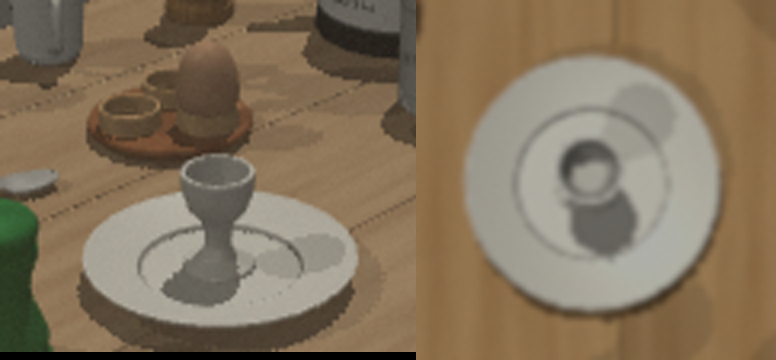

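The egg cup stands on the plate. In the top picture its rim centre is at (333.5,247.8) and the plate centre at (334.1,250.8).

```bash
python3 - <<'E'
from h import *
T=ld('t4');S=ld('s4')
print(pt(T,333.5,247.75,.067),pt(S,318.1,258.1,.067),'plate',pt(T,334.1,250.75,.016),pt(S,319,285.2,.016),px(T,[.4955,-.051,.067]),px(S,[.4955,-.051,.067]))
E
```

```text
[ 0.4957 -0.0488  0.067 ] [ 0.4998 -0.045   0.067 ] plate [ 0.4949 -0.0516  0.016 ] [ 0.4944 -0.0525  0.016 ] [334.4 247.8] [318.7 259.9]
```

{"op": "arm_command", "data": {
  "rows": "-1 1 -50 0 0 0; -1 1 -100 0 0 0; -1 1 -130 0 0 0; -1 1 -132 0 0 0; -1 1 -132 0 0 0; -1 1 -132 0 0 0"
}}

```text
t: 10.65
tool_pos: [0.5207, 0.2831, 0.1268]
tool_rot: [-3.116, -0.367, -0.018]
contact_force: [-0.2, 0.1, 0.9]
opening: 0.0857
```

{"op": "arm_command", "data": {
  "rows": "0 0 0 0 0 0; 0 0 0 0 0 0; 0 0 0 0 0 0; 0 0 0 0 0 0; 0 0 0 0 0 0; 0 0 0 0 0 0; 0 0 0 0 0 0; 0 0 0 0 0 0",
  "jaw": 0,
  "squeeze": 40
}}

```text
t: 11.65
tool_pos: [0.5214, 0.2838, 0.1284]
tool_rot: [-3.115, -0.367, -0.021]
contact_force: [-2.0, 1.3, 6.4]
opening: 0.0479
```

{"op": "arm_command", "data": {
  "rows": "0 0 20 0 0 0; 0 0 60 0 0 0; 0 0 100 0 0 0; 0 0 120 0 0 0; 0 0 120 0 0 0"
}}

```text
t: 12.28
tool_pos: [0.522, 0.284, 0.2503]
tool_rot: [-3.114, -0.367, -0.027]
contact_force: [0.2, 0.2, -3.4]
opening: 0.0481
```

```bash
python3 - <<'E'
from h import *
S=grab('scene','s5');crop('s5',150,60,350,210,4,'s5c');print(monitor.get_obs()['tool_pos'])
E
```

```text
[0.52119807 0.28364608 0.24806191]
```

View pics/s5c.png

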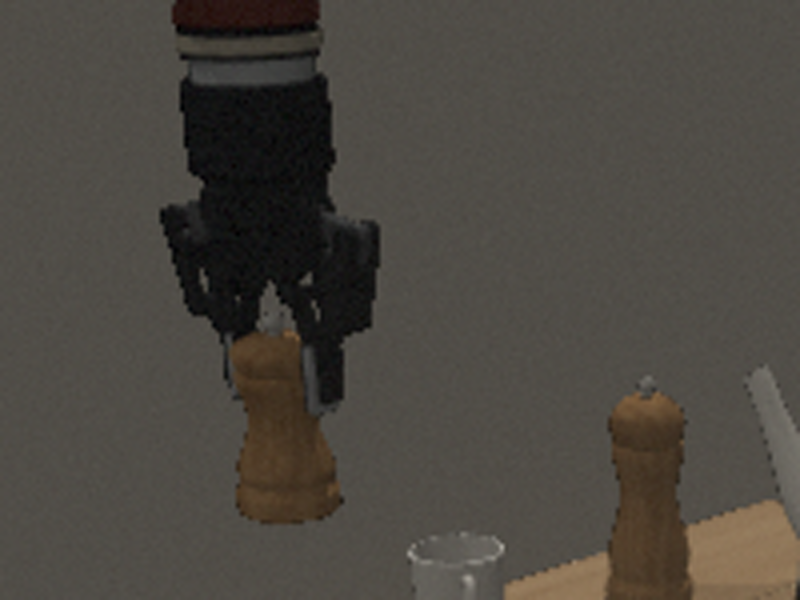

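The salt mill is held upright (knob at about (218,142) in the full picture), and the tall mill still stands.

{"op": "arm_command", "data": {
  "rows": "18 -50 0 0 0 0; 36 -100 0 0 0 0; 54 -150 0 0 0 0; 72 -200 0 0 0 0; 90 -250 0 0 0 0; 108 -300 0 0 0 0; 118 -330 0 0 0 0; 120 -335 -30 0 0 0; 120 -335 -60 0 0 0; 120 -335 -90 0 0 0; 120 -335 -105 0 0 0; 120 -335 -105 0 0 0"
}}

```text
t: 13.82
tool_pos: [0.6397, -0.051, 0.1401]
tool_rot: [-3.113, -0.367, -0.013]
contact_force: [-0.3, -0.1, -2.1]
opening: 0.048
```

{"op": "arm_command", "data": {
  "rows": "1 0 -6 0 0 0; 1 0 -10 0 0 0; 1 0 -12 0 0 0; 1 0 -12 0 0 0"
}}

```text
t: 14.32
tool_pos: [0.641, -0.051, 0.1287]
tool_rot: [-3.113, -0.367, -0.015]
contact_force: [-0.6, -0.3, -2.0]
opening: 0.0478
```

```bash
python3 - <<'E'
from h import *
o=monitor.get_obs();print(o['tool_pos'],o['contact_force'])
E
```

```text
[ 0.64097733 -0.05104555  0.12867884] [-0.58305974 -0.28789488 -2.04932923]
```

{"op": "arm_command", "data": {
  "rows": "0 0 -1 0 0 0; 0 0 -1.5 0 0 0; 0 0 -1.5 0 0 0; 0 0 -1.5 0 0 0"
}}

```text
t: 14.82
tool_pos: [0.6413, -0.051, 0.1285]
tool_rot: [-3.114, -0.367, -0.015]
contact_force: [-3.4, 1.3, 5.5]
opening: 0.048
```

{"op": "arm_command", "data": {
  "rows": "0 0 0 0 0 0; 0 0 0 0 0 0; 0 0 0 0 0 0; 0 0 0 0 0 0; 0 0 0 0 0 0; 0 0 0 0 0 0",
  "jaw": 0.9
}}

```text
t: 15.58
tool_pos: [0.6412, -0.051, 0.1284]
tool_rot: [-3.114, -0.367, -0.015]
contact_force: [0.0, -0.1, -0.2]
opening: 0.0766
```

{"op": "arm_command", "data": {
  "rows": "0 0 30 0 0 0; 0 0 80 0 0 0; 0 0 120 0 0 0; 0 0 120 0 0 10; 0 0 120 0 0 20; 0 0 120 0 0 30; 0 60 120 0 0 40; 0 110 120 0 0 49; 0 160 120 0 0 49; 0 220 120 0 0 49; 0 280 120 0 0 49; 0 300 120 0 0 49",
  "jaw": 1
}}

```text
t: 17.08
tool_pos: [0.6406, 0.2521, 0.2483]
tool_rot: [-2.675, -1.628, -0.01]
contact_force: [0.9, -1.1, 0.8]
opening: 0.0851
```

{"op": "arm_command", "data": {
  "rows": "-3 35 0 0 0 0; -3 35 0 0 0 0; -3 35 -50 0 0 0; -3 35 -100 0 0 0; -3 35 -140 0 0 0; -3 35 -149 0 0 0; -3 35 -149 0 0 0; -3 35 -149 0 0 0"
}}

```text
t: 18.08
tool_pos: [0.6393, 0.2872, 0.1023]
tool_rot: [-2.676, -1.628, -0.017]
contact_force: [0.1, 0.2, 0.1]
opening: 0.0852
```

{"op": "arm_command", "data": {
  "rows": "0 0 0 0 0 0; 0 0 0 0 0 0; 0 0 0 0 0 0; 0 0 0 0 0 0; 0 0 0 0 0 0; 0 0 0 0 0 0; 0 0 0 0 0 0; 0 0 0 0 0 0",
  "jaw": 0,
  "squeeze": 30
}}

```text
t: 19.08
tool_pos: [0.6405, 0.288, 0.1052]
tool_rot: [-2.676, -1.629, -0.023]
contact_force: [-1.9, 0.1, 5.4]
opening: 0.0583
```

{"op": "arm_command", "data": {
  "rows": "0 0 20 0 0 0; 0 0 60 0 0 0; 0 0 100 0 0 0; 0 0 130 0 0 0; 0 0 150 0 0 0; 0 0 150 0 0 0"
}}

```text
t: 19.82
tool_pos: [0.6413, 0.2883, 0.258]
tool_rot: [-2.677, -1.629, -0.029]
contact_force: [-0.1, -1.2, -2.1]
opening: 0.0576
```

```bash
python3 - <<'E'
from h import *
S=grab('scene','s6');T=grab('top','t6')
a=cv2.resize(cv2.imread('pics/s6.png')[80:300,200:400],None,fx=2,fy=2,interpolation=2)
b=cv2.resize(cv2.imread('pics/t6.png')[110:330,170:370],None,fx=2,fy=2,interpolation=2)
cv2.imwrite('pics/c6.png',np.hstack([a,b]));print(monitor.get_obs()['tool_pos'])
E
```

```text
[0.6400366  0.28781013 0.25402124]
```

View pics/c6.png

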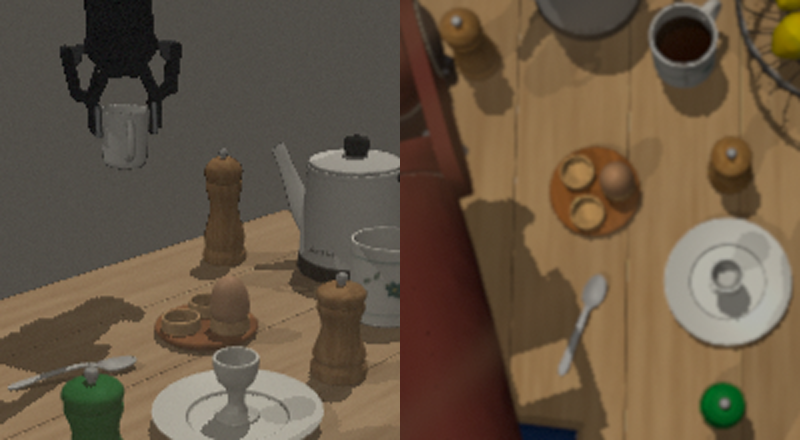

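The cup is held level (about (262,147) in the scene picture). The salt stands behind the plate, knob at about (335.5,187) in the top picture.

```bash
python3 - <<'E'
from h import *
T=ld('t6')
print('salt',pt(T,335.5,187,.107),'basket',[pt(T,393,163,z) for z in(.05,.1,.13)],pt(T,339,110,.1),pt(T,451,110,.1))
S=ld('s6');print('salt scene',pt(S,371.5,219,.107))
E
```

```text
salt [ 0.636  -0.0526  0.107 ] basket [array([ 0.7117, -0.1977,  0.05  ]), array([ 0.6976, -0.1913,  0.1   ]), array([ 0.6892, -0.1875,  0.13  ])] [ 0.8301 -0.0614  0.1   ] [ 0.832  -0.3354  0.1   ]
salt scene [ 0.6365 -0.0537  0.107 ]
```

{"op": "arm_command", "data": {
  "rows": "0 -30 0 0 0 3; -2 -80 0 0 0 6; -4 -130 0 0 0 9; -6 -180 0 0 0 12; -8 -230 0 0 0 15; -10 -280 0 0 0 18; -12 -330 0 0 0 21; -14 -380 0 0 0 24; -16 -425 0 0 0 27; -18 -455 0 0 0 27; -18 -468 0 0 0 27; -18 -468 0 0 0 27"
}}

```text
t: 21.42
tool_pos: [0.6216, -0.1802, 0.2525]
tool_rot: [-2.219, -2.204, -0.015]
contact_force: [-0.9, 0.7, -2.4]
opening: 0.0581
```

{"op": "arm_command", "data": {
  "rows": "0 0 -30 0 0 0; 0 0 -70 0 0 0; 0 0 -110 0 0 0; 0 0 -135 0 0 0; 0 0 -142 0 0 0; 0 0 -142 0 0 0; 0 0 -142 0 0 0"
}}

```text
t: 22.3
tool_pos: [0.6227, -0.1802, 0.1125]
tool_rot: [-2.221, -2.206, -0.017]
contact_force: [-0.3, 0.6, -1.2]
opening: 0.0581
```

{"op": "arm_command", "data": {
  "rows": "0 0 -3 0 0 0; 0 0 -5 0 0 0; 0 0 -7 0 0 0; 0 0 -7.5 0 0 0; 0 0 -7.5 0 0 0"
}}

```text
t: 22.92
tool_pos: [0.6228, -0.1803, 0.1053]
tool_rot: [-2.221, -2.206, -0.017]
contact_force: [-1.3, 0.6, 1.2]
opening: 0.0577
```

{"op": "arm_command", "data": {
  "rows": "0 0 0 0 0 0; 0 0 0 0 0 0; 0 0 0 0 0 0; 0 0 0 0 0 0; 0 0 0 0 0 0; 0 0 0 0 0 0",
  "jaw": 0.85
}}

```text
t: 23.68
tool_pos: [0.6228, -0.1804, 0.1053]
tool_rot: [-2.221, -2.206, -0.017]
contact_force: [0.1, -0.2, -0.2]
opening: 0.0729
```

{"op": "arm_command", "data": {
  "rows": "0 0 20 0 0 0; 0 0 60 0 0 0; 0 0 110 0 0 0; 0 0 150 0 0 0; -40 40 150 0 0 -10; -70 90 150 0 0 -20; -100 140 150 0 0 -30; -130 190 150 0 0 -40; -160 250 150 0 0 -50; -180 300 150 0 0 -60; -180 312 150 0 0 -70; -180 312 150 0 0 -80"
}}

```text
t: 25.18
tool_pos: [0.4424, 0.1332, 0.2571]
tool_rot: [-3.129, -0.259, -0.028]
contact_force: [1.4, -0.0, 0.7]
opening: 0.0725
```

{"op": "arm_command", "data": {
  "rows": "0 0 0 0 0 -10; 0 0 0 0 0 -20; 0 0 0 0 0 -29; 0 0 0 0 0 -29; 0 0 0 0 0 -29",
  "jaw": 0.6
}}

```text
t: 25.8
tool_pos: [0.4425, 0.1331, 0.2579]
tool_rot: [3.094, -0.53, 0.03]
contact_force: [-0.6, -0.3, -0.0]
opening: 0.0514
```

```bash
python3 - <<'E'
from h import *
S=grab('scene','s7');T=grab('top','t7')
a=cv2.resize(cv2.imread('pics/s7.png')[120:340,190:450],None,fx=1.5,fy=1.5,interpolation=2)
b=cv2.resize(cv2.imread('pics/t7.png')[110:330,220:470],None,fx=1.6,fy=1.5,interpolation=2)
cv2.imwrite('pics/c7.png',np.hstack([a,b]));print(monitor.get_obs()['tool_pos'])
E
```

```text
[0.44243716 0.13313079 0.25750881]
```

View pics/c7.png

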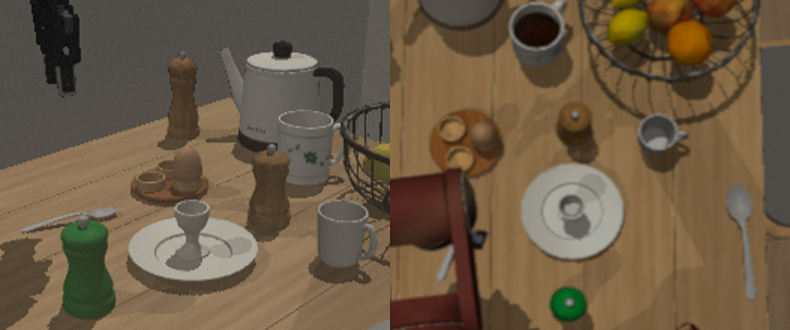

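The cup stands with its handle to the right; its rim centre is at about (386,198) in the top picture. Next is the teaspoon.

{"op": "arm_command", "data": {
  "rows": "0 -1 -60 0 0 0; 0 -1 -120 0 0 0; 0 -1 -160 0 0 0; 0 -1 -175 0 0 0; -1 -1 -181 0 0 0; -1 -1 -181 0 0 0; -1 -1 -181 0 0 0"
}}

```text
t: 26.78
tool_pos: [0.4428, 0.1323, 0.0783]
tool_rot: [3.094, -0.531, 0.034]
contact_force: [-0.4, 0.1, 0.3]
opening: 0.0514
```

```bash
python3 - <<'E'
from h import *
T=ld('t7');a=pt(T,386.25,198,.067);print(a,pt(T,401.3,199.3,.04))
o=monitor.get_obs();print(o['tool_pos'],o['contact_force'])
E
```

```text
[ 0.6187 -0.1777  0.067 ] [ 0.6215 -0.2183  0.04  ]
[0.44280058 0.13232204 0.0783493 ] [-0.36327414  0.13231644  0.31159471]
```

{"op": "arm_command", "data": {
  "rows": "0 0 -2 0 0 0; 0 0 -2 0 0 0; 0 0 -2 0 0 0; 0 0 -2 0 0 0; 0 0 -2 0 0 0; 0 0 -2 0 0 0; 0 0 -2 0 0 0; 0 0 -2 0 0 0",
  "jaw": 0,
  "squeeze": 40
}}

```text
t: 27.78
tool_pos: [0.4437, 0.1326, 0.0774]
tool_rot: [3.095, -0.531, 0.037]
contact_force: [-0.9, 0.6, 6.2]
opening: 0.0183
```

{"op": "arm_command", "data": {
  "rows": "0 0 10 0 0 0; 0 0 40 0 0 0; 0 0 80 0 0 0; 0 0 110 0 0 0; 0 0 110 0 0 0; 0 0 110 0 0 0"
}}

```text
t: 28.52
tool_pos: [0.443, 0.1324, 0.1863]
tool_rot: [3.095, -0.531, 0.035]
contact_force: [-0.2, 0.3, -0.4]
opening: 0.0184
```

```bash
python3 - <<'E'
from h import *
S=grab('scene','s8');crop('s8',150,120,350,270,3,'s8c');print(monitor.get_obs()['tool_pos'])
E
```

```text
[0.44265932 0.13241922 0.18568504]
```

View pics/s8c.png

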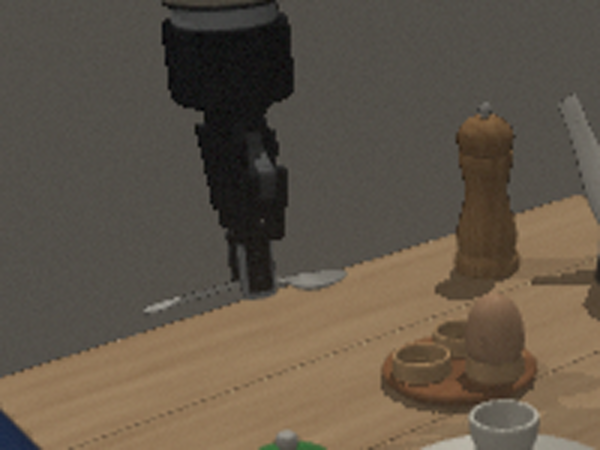

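{"op": "arm_command", "data": {
  "rows": "0 0 40 0 0 0; 10 -50 40 0 0 4; 20 -100 40 0 0 8; 30 -150 40 0 0 12; 40 -200 40 0 0 16; 48 -250 40 0 0 19.5; 53 -295 40 0 0 19.5; 53 -312 40 0 0 19.5; 53 -312 0 0 0 19.5; 53 -312 -40 0 0 19.5; 53 -312 -70 0 0 19.5; 53 -312 -80 0 0 19.5"
}}

```text
t: 30.08
tool_pos: [0.4936, -0.1779, 0.1022]
tool_rot: [-3.136, -0.002, -0.024]
contact_force: [-0.5, -0.6, 0.7]
opening: 0.0183
```

```bash
python3 - <<'E'
from h import *
S=grab('scene','s9');crop('s9',240,190,440,340,4,'s9c');print(monitor.get_obs()['tool_pos'])
E
```

```text
[ 0.49392577 -0.17810497  0.10243451]
```

View pics/s9c.png

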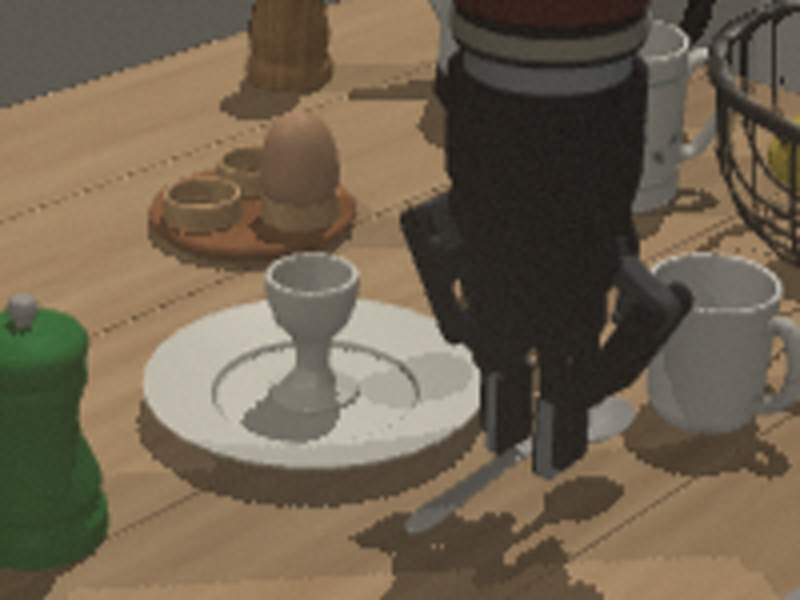

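The spoon hangs over its place: handle end at about (343,321), tip at about (396,293). I'll lower it.

{"op": "arm_command", "data": {
  "rows": "2 -2 -10 0 0 0; 2 -2 -18 0 0 0; 2 -2 -23 0 0 0; 2 -2 -25 0 0 0; 2 -2 -25 0 0 0; 2 -2 -25 0 0 0"
}}

```text
t: 30.88
tool_pos: [0.4961, -0.1802, 0.0777]
tool_rot: [-3.137, -0.002, -0.026]
contact_force: [0.2, -0.3, -0.7]
opening: 0.0184
```

{"op": "arm_command", "data": {
  "rows": "0 0 0 0 0 0; 0 0 0 0 0 0; 0 0 0 0 0 0; 0 0 0 0 0 0; 0 0 0 0 0 0",
  "jaw": 0.4
}}

```text
t: 31.5
tool_pos: [0.4961, -0.1802, 0.0777]
tool_rot: [-3.137, -0.002, -0.026]
contact_force: [1.0, 0.3, -0.9]
opening: 0.0341
```

{"op": "arm_command", "data": {
  "rows": "0 0 20 0 0 0; 0 0 70 0 0 0; 0 0 120 0 0 0; 0 0 170 0 0 10; 20 50 170 0 0 20; 40 100 170 0 0 30; 60 150 170 0 0 40; 80 200 170 0 0 50; 100 240 170 0 0 60; 122 267 170 0 0 70; 122 267 170 0 0 80; 122 267 170 0 0 90"
}}

```text
t: 33.0
tool_pos: [0.6182, 0.0874, 0.2474]
tool_rot: [-2.202, -2.219, -0.013]
contact_force: [0.2, 0.2, 0.0]
opening: 0.0342
```

{"op": "arm_command", "data": {
  "rows": "0 0 0 0 0 10; 0 0 0 0 0 17; 0 0 0 0 0 17; 0 0 0 0 0 17; 0 0 0 0 0 17",
  "jaw": 1
}}

```text
t: 33.62
tool_pos: [0.6182, 0.0874, 0.2473]
tool_rot: [-1.85, -2.519, -0.009]
contact_force: [0.2, -1.1, -0.2]
opening: 0.0854
```

```bash
python3 - <<'E'
from h import *
T=grab('top','t10');grab('scene','s10')
crop('t10',245,160,445,310,4,'c10');print(monitor.get_obs()['tool_pos'])
E
```

```text
[0.61820761 0.0873897  0.24733728]
```

View pics/c10.png

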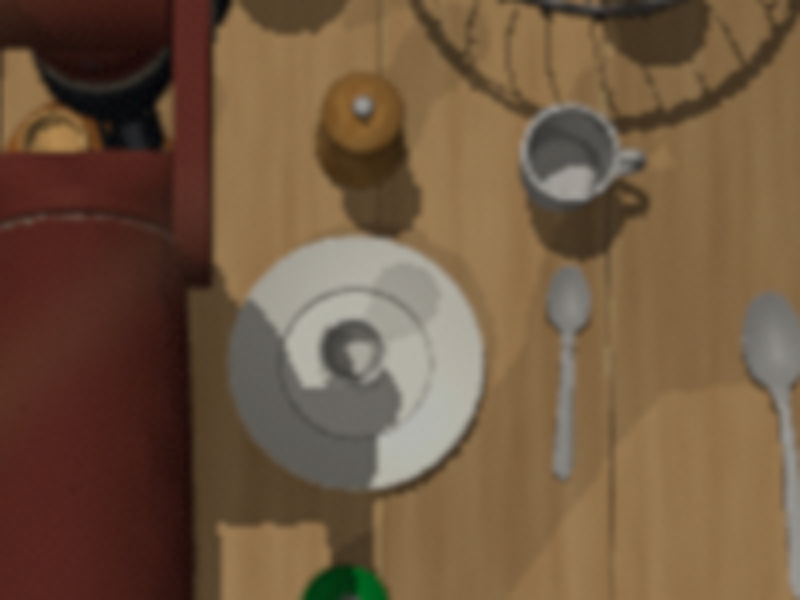

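The spoon is straight: tip at about (387,226), handle end at about (385,279). Now the egg.

{"op": "arm_command", "data": {
  "rows": "0 0 -50 0 0 0; 0 0 -100 0 0 0; 0 0 -130 0 0 0; 0 0 -145 0 0 0; 0 0 -150 0 0 0; 0 0 -151 0 0 0; 0 0 -151 0 0 0"
}}

```text
t: 34.6
tool_pos: [0.6192, 0.0874, 0.098]
tool_rot: [-1.851, -2.521, -0.012]
contact_force: [0.0, -0.4, 0.0]
opening: 0.0853
```

```bash
python3 - <<'E'
from h import *
o=monitor.get_obs();print(o['tool_pos'],o['contact_force'])
T=ld('t10');f=lambda u,v,z:pt(T,245+u/4,160+v/4,z)[:2]
print('tip',f(570,266,.008),'end',f(562,478,.004),'cup',f(569,155,.067),'handle',f(632,161,.04),'salt',f(363,105,.107),'plate',f(357,364,.016),'eggcup',f(353,351,.067))
E
```

```text
[0.61921468 0.08742989 0.097999  ] [ 0.03826453 -0.41650223  0.02858743]
tip [ 0.5581 -0.1867] end [ 0.4245 -0.1803] cup [ 0.6168 -0.1801] handle [ 0.6191 -0.2225] salt [ 0.6379 -0.0532] plate [ 0.4943 -0.052 ] eggcup [ 0.4957 -0.0482]
```

{"op": "arm_command", "data": {
  "rows": "0 0 0 0 0 0; 0 0 0 0 0 0; 0 0 0 0 0 0; 0 0 0 0 0 0; 0 0 0 0 0 0; 0 0 0 0 0 0; 0 0 0 0 0 0; 0 0 0 0 0 0",
  "jaw": 0,
  "squeeze": 30
}}

```text
t: 35.6
tool_pos: [0.6202, 0.0875, 0.099]
tool_rot: [-1.853, -2.522, -0.015]
contact_force: [4.8, 2.5, 3.6]
opening: 0.042
```

{"op": "arm_command", "data": {
  "rows": "0 0 5 0 0 0; 0 0 15 0 0 0; 0 0 35 0 0 0; 0 0 60 0 0 0; 0 0 85 0 0 0; 0 0 100 0 0 0; 0 0 100 0 0 0; 0 0 100 0 0 0"
}}

```text
t: 36.6
tool_pos: [0.6196, 0.0875, 0.1979]
tool_rot: [-1.852, -2.521, -0.013]
contact_force: [0.4, -0.5, -0.7]
opening: 0.042
```

{"op": "arm_command", "data": {
  "rows": "-30 -34 0 0 0 0; -60 -68 0 0 0 0; -90 -102 0 0 0 0; -115 -130 0 0 0 0; -123 -136 0 0 0 0; -123 -136 0 0 0 0; -123 -136 -20 0 0 0; -123 -136 -35 0 0 0; -123 -136 -41 0 0 0; -123 -136 -41 0 0 0; -123 -136 -41 0 0 0"
}}

```text
t: 37.98
tool_pos: [0.4971, -0.0485, 0.1575]
tool_rot: [-1.852, -2.522, -0.013]
contact_force: [0.1, 0.2, -1.0]
opening: 0.0423
```

```bash
python3 - <<'E'
from h import *
S=grab('scene','s11');crop('s11',265,195,375,305,5.4,'s11c');print(monitor.get_obs()['tool_pos'])
E
```

```text
[ 0.49711041 -0.04853835  0.1576705 ]
```

View pics/s11c.png

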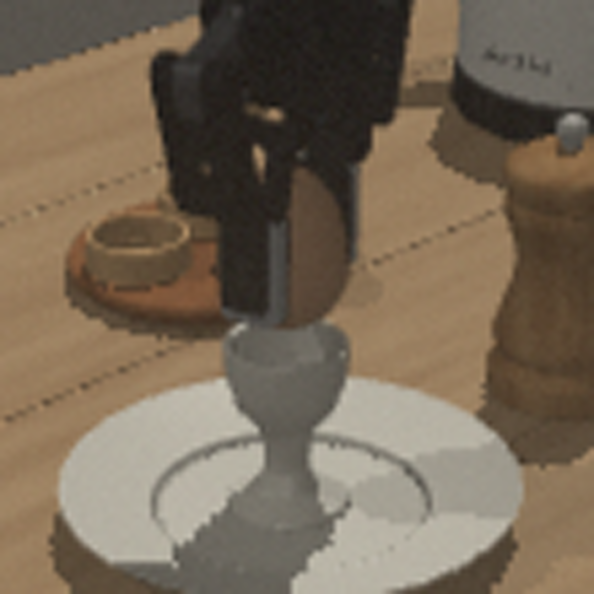

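```bash
python3 - <<'E'
from h import *
S=ld('s11');g=lambda X:((px(S,X)-[265,195])*5.4).round()
for x,y in((.4971,-.0485),(.4957,-.0482),(.4998,-.045)): print(x,y,'rim',g([x,y,.067]),'foot',g([x,y,.005]),'eggbot',g([x,y,.0745]),'apex',g([x,y,.1315]))
E
```

```text
0.4971 -0.0485 rim [288. 347.] foot [289. 508.] eggbot [288. 326.] apex [287. 168.]
0.4957 -0.0482 rim [285. 348.] foot [286. 509.] eggbot [285. 327.] apex [283. 169.]
0.4998 -0.045 rim [287. 341.] foot [288. 502.] eggbot [287. 321.] apex [286. 163.]
```

The egg sits centred above the egg cup: egg bottom near (293,328) and rim centre near (286,345) in the crop, matching the predicted pixels. I'll lower it gently.

{"op": "arm_command", "data": {
  "rows": "0 0 -4 0 0 0; 0 0 -8 0 0 0; 0 0 -12 0 0 0; 0 0 -15 0 0 0; 0 0 -15 0 0 0; 0 0 -15 0 0 0"
}}

```text
t: 38.78
tool_pos: [0.4972, -0.0486, 0.1427]
tool_rot: [-1.852, -2.522, -0.014]
contact_force: [-0.6, -0.8, 0.3]
opening: 0.0416
```

{"op": "arm_command", "data": {
  "rows": "0 0 -1 0 0 0; 0 0 -2 0 0 0; 0 0 -2.5 0 0 0; 0 0 -2.5 0 0 0"
}}

```text
t: 39.28
tool_pos: [0.4974, -0.0486, 0.1406]
tool_rot: [-1.853, -2.523, -0.014]
contact_force: [0.2, -0.2, 1.0]
opening: 0.0422
```

{"op": "arm_command", "data": {
  "rows": "0 0 -0.5 0 0 0; 0 0 -0.5 0 0 0; 0 0 -0.5 0 0 0; 0 0 -0.5 0 0 0; 0 0 -0.5 0 0 0; 0 0 -0.5 0 0 0",
  "jaw": 0.6
}}

```text
t: 40.02
tool_pos: [0.4974, -0.0486, 0.14]
tool_rot: [-1.853, -2.523, -0.014]
contact_force: [0.3, -0.7, -0.1]
opening: 0.0514
```

{"op": "arm_command", "data": {
  "rows": "0 0 0 0 0 0; 0 0 0 0 0 0; 0 0 0 0 0 0; 0 0 0 0 0 0; 0 0 10 0 0 0; 0 0 30 0 0 0; 0 0 60 0 0 0; 0 0 100 0 0 0; 0 0 140 0 0 0; 0 0 160 0 0 0",
  "jaw": 0.9
}}

```text
t: 41.28
tool_pos: [0.4982, -0.0488, 0.3035]
tool_rot: [-1.855, -2.526, -0.017]
contact_force: [-0.8, -0.7, -1.2]
opening: 0.0767
```

{"op": "arm_command", "data": {
  "rows": "-20 50 0 0 0 0; -40 100 0 0 0 0; -60 150 0 0 0 0; -60 200 0 0 0 0; -60 250 0 0 0 0; -60 300 0 0 0 0; -60 300 0 0 0 0; -60 300 0 0 0 0; -60 300 0 0 0 0"
}}

```text
t: 42.4
tool_pos: [0.4382, 0.2503, 0.3033]
tool_rot: [-1.857, -2.525, -0.016]
contact_force: [0.3, 0.1, -0.8]
opening: 0.0768
```

```bash
python3 - <<'E'
from h import *
S=grab('scene','s12');T=grab('top','t12')
a=cv2.resize(cv2.imread('pics/s12.png')[190:390,260:460],None,fx=2,fy=2,interpolation=2)
b=cv2.resize(cv2.imread('pics/t12.png')[165:325,300:460],None,fx=2.5,fy=2.5,interpolation=2)
cv2.imwrite('pics/c12.png',np.hstack([a,b]));print(monitor.get_obs()['tool_pos'])
E
```

```text
[0.43836473 0.25027303 0.30349694]
```

View pics/c12.png

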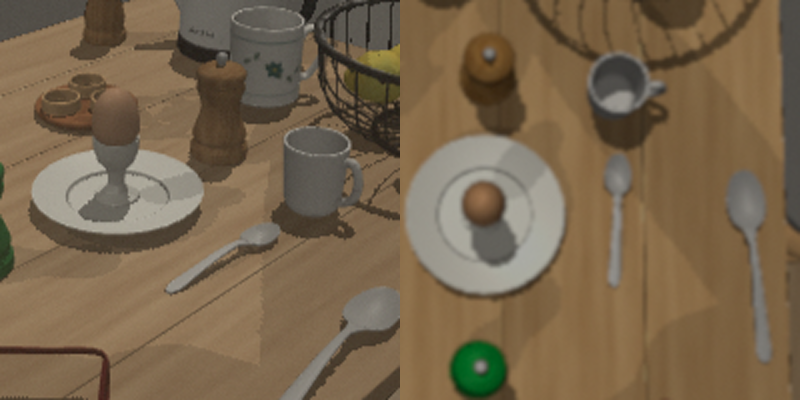

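Everything is in place: the egg is upright in the egg cup at about (317,249) in the scene picture, and the big spoon has not moved. I'm handing the job in.

```bash
python3 - <<'E'
from h import *
print(workorder.finish_job())
E
```

```text
the job is handed in; nothing more can be done
None
```

The place is laid and the job handed in at about 42 s of the 122 s allowed; no verdict was reported. I placed the egg cup, salt mill, white cup, teaspoon and egg, in that order.

My last camera checks against the plate centre, in world axes with x away from the robot:

| Item | Measured | Wanted |
|---|---|---|
| Egg cup | about 4 mm off centre (top camera) | under 12 mm |
| Egg | upright in the egg cup, judged by eye only | upright |
| Teaspoon | x −3 mm, y −131 mm, turned about 3° | x ±20 mm, y −155 to −105 mm, under 8° |
| Cup | 126 mm ahead of the teaspoon's middle, about 9 mm off its line, handle right (about 3°) | 105 to 160 mm, within 20 mm, within 25° |
| Salt mill | 142 to 144 mm behind, about 1 mm sideways | 118 to 170 mm, within 15 mm |

- **Gaps:** by these figures they come to about 38 mm (plate to teaspoon), 29 mm (teaspoon tip to cup) and 34 mm (plate to salt mill).
- **Big spoon:** it looks unmoved; I did not re-measure it.
- **Disagreement:** the two cameras differed by about 4 to 5 mm on the egg cup. The scene camera put it about 9 mm off centre, still inside the limit. No check failed.

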